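# Release the eccentric lock and dock the vial carriage

### The arm

A 6-joint arm with a two-finger parallel gripper is mounted at the origin on the work surface. World frame = base frame: x ahead of the robot, y to its left, z up, the work surface at z = 0. Lengths are in m, angles in rad, forces in N, time in s.
With the tool pointing down it reaches from about 0.3 to 0.775 m from the base axis. Payload 14.6 kg.
Tool frame: the origin (TCP) lies midway between the tips of the shut fingers; the grasp point (between the pads) lies 19 mm behind it (ctrl.pinch_z is the distance from the TCP to the grasp point, in m); z points along the fingers, y is the line along which they close (so a half turn about z gives the same grasp; the last joint's range is limited). The gripper opens to 94 mm and grips with 3 to 60 N. Pads are 16 mm wide; open, the fingers measure 119 mm over their backs; the gripper's body (75 mm by 177 mm) begins 78 mm behind the grasp point.
Start: joints at [-1.372, 0.3, 1.521, -0, 1.321, -0.067], TCP at [0.144, -0.531, 0.173] pointing down, gripper open.
Joint ranges: [-3.03, 3.03], [-0.79, 2.21], [0.23, 2.52], [-1.04, 4.18], [0, 3.07], [-2.55, 2.55]. Speed limits (rad/s): [2.22, 2.22, 2.57, 3.14, 3.14, 3.14].

### API

Orientations are given as [roll, pitch, yaw] about the fixed x, y, z axes, in that order (R = Rz(yaw) Ry(pitch) Rx(roll)).
In Python, from station import ctrl gives the robot as it stands.
- The arm moves only by the tool jog_arm, never from a script. Its argument "motion" is a list of rows, each a list of 7 numbers: the shift along the tool's x, y, z in m, then the turn, a rotation vector about the tool's x, y, z in rad, then the opening, from -1 (shut) to 1 (fully open). In form: [[tx, ty, tz, rx, ry, rz, gripper], ...]. A call has 1 to 5 rows; each row shifts and turns the commanded pose from where the row before left it, along the tool's axes as they then stand; what a row does not reach is not made up. A row lasts 1/10 s, in which the tool goes at most 50 mm and 8.59 degrees, less where a joint would pass 70% of its speed; a pose out of reach is approached as far as the arm can. A call is refused whole if a number of a shift passes 0.05 or a number of a turn 0.15, either way. A call with a gripper value outside its range is refused whole. The fingers move at their own pace and stop on an object; "squeeze" is the grip in N (left out, the last holds). Time passes only in rows, so rows that do not move let the fingers close. It gives the time, the measured TCP pose, the force, the opening and the grip force at its end, in the units of the state.
- ctrl.get_obs(): the state, without advancing time (a new reading comes with each control period).
- ctrl.camera(name): name is "scene" or "top"; returns the picture (384x512x3 uint8, red, green, blue); there is no depth.
- ctrl.camera_model(name): a dict with "intrinsics" (3x3 intrinsics, pixels), "rvec" (rotation vector, rad) and "tvec" (3), from world to camera coordinates, as OpenCV has them. Camera axes: x right, y down, z forward; pixel columns grow to the right and rows downward; lengths in m; the calibration is good to about 2 mm. A picture is of the moment at which its call begins. camera_model takes no time and is no camera call.
- ctrl.hand_in(): hands the job in; it is judged then, once.
The state is a dict: "time_s": time; "qpos": joint angles; "joint_vel": joint speeds; "tau": joint torques, N m; "ee_pos": TCP position; "eef_rot": TCP orientation; "force": force on the tool from outside, world axes, zero at the start; "moment": the same for the moment, N m; "grip_width": finger opening in m; "grip_force": force on a finger pad.
Only numpy, scipy, OpenCV 4.12 (cv2) and the standard library are available. Lean on these libraries where they do the work, as an engineer would, in place of code of your own. Each camera call takes 0.05 s, during which the arm holds its last target. There are 200 camera calls.

### The job

The vial carriage of the tube reader is locked out by its eccentric cam. With a closed fingertip, first push the cam's lever round to the cam's low point, so that the lever points straight forward, parallel to the carriage's travel and towards the optical-head end; only then push the carriage forward by its rear plate until it is fully home, and take the hand away. Nothing is to be gripped or lifted: the vials stay upright in their holes, and the other things on the bench stay where they are.

Things in the scene. Friction and masses are not known exactly. Their poses are not given: they have to be found in the camera images.
- reader: Tube reader on a fixed aluminium base plate 250 x 220 x 12 mm (x -120..130, y -120..100 mm from the origin, which is on the bench surface). White optical head (75 x 92 mm, 78 mm high, blue top) far left, vial carriage near left, eccentric lock right. Its x axis is 'forward': the carriage's travel, towards the head; y left; z up. Position and yaw vary.
- carriage (a joint): Carriage travel (m) along the reader's +x: 0 drawn back (start), 0.045 fully home at its stop; about 2.5 N friction, stays where left. White block 80 x 80 mm, top 43 mm above the bench, four vial holes (one empty), push plate across its rear, follower arm on its right. With the cam at its starting angle it stops 14 to 27 mm short of home.
- push_plate (a point): Point on the rear (-x) face of the carriage's push plate, in the middle of its 70 mm width, 54 mm above the bench (the plate is 8 mm thick and spans heights 15 to 76 mm). Moves with the carriage; push it along the reader's +x. The space behind it is free. Its axes are the reader's.
- follower (a point): Point on the flat front (+x) face of the carriage's steel follower arm, 24 mm above the bench, where it meets the cam disc. The arm is a bar 14 mm thick in x, reaching to the right from the carriage (reader y +5 to -90 mm), 16 to 32 mm above the bench; the lever passes over it. Its axes are the reader's.
- cam_axis (a point): Point on the fixed vertical turning axis of the eccentric cam, 48 mm above the bench (mid-height of the lever bar). Its axes are the reader's. The cam is a steel disc, radius 28 mm, centred 15 mm off this axis in the lever's direction, 14 to 30 mm above the bench.
- cam (a joint): Angle of cam and lever (rad). 0 = low point: the lever points along the reader's +x. Positive = clockwise seen from above (+1.57: lever points to the reader's -y, right; +2.5: back and right). Starts at 1.5 to 2.5; stops at -0.5 and 2.7, so it can be turned past the low point. About 0.35 N m friction (6 N at 62 mm out); stays where left.
- lever_mid (a point): Point on the lever bar's centre line, 62 mm out from the cam axis, 48 mm above the bench, turning with the cam; its x axis points outward along the lever. Dark steel bar 12 mm wide, 85 mm long from the axis, 38 to 58 mm above the bench, with an upright round black knob, diameter 16 mm, 83 mm out, top 76 mm above the bench. Push the bar's side.
- vial0_mid (a point): Loose capped glass vial, diameter 26 mm, 55 mm tall, standing in a hole (20 mm deep, 28.5 mm wide) of the carriage; point at its centre, half-way up, about 50 mm above the bench. Must stay upright in its hole.
- vial1_mid (a point): Loose capped glass vial, diameter 26 mm, 55 mm tall, standing in a hole (20 mm deep, 28.5 mm wide) of the carriage; point at its centre, half-way up, about 50 mm above the bench. Must stay upright in its hole.
- vial2_mid (a point): Loose capped glass vial, diameter 26 mm, 55 mm tall, standing in a hole (20 mm deep, 28.5 mm wide) of the carriage; point at its centre, half-way up, about 50 mm above the bench. Must stay upright in its hole.
- jar: Small amber jar with white cap, diameter 32 mm, 45 mm tall, standing on the near right corner of the reader's base plate; origin at its underside. Leave alone.
- beaker: Empty glass beaker, diameter 64 mm, 85 mm tall, left of the reader; origin at its underside. Leave alone.
- bottle: White bottle with blue cap, diameter 60 mm, 130 mm tall, left of the reader and farther forward; origin at its underside. Leave alone.
- dish: Shallow glass dish, diameter 90 mm, 16 mm tall, right of the reader; origin at its underside. Leave alone.
- marker: Marker pen, 125 mm long, 20 mm thick, lying right of the reader and nearer the robot; origin at its underside. Leave alone.
Not all that is in view belongs to the job. Leave any green look-alike of the part that bears vial2_mid alone.

How it is judged:
By the outcome, as a careful person would: the job done as asked, in the order asked, and still so for the second after the job is handed in, with the robot touching nothing.
It also fails if it takes over 56 s, if anything falls off the work surface, if the arm or the gripper's body presses on something with over 40 N, if the wrist force passes 120 N, or if a joint passes its speed limit or range.

## Working session

There is one attempt and no reset: what is moved stays moved. The work goes in short steps, Python scripts to look and compute and a tool call to move; the robot and the scene stay as the last step left them, time stands still between calls to the robot, and variables do not carry over. Pictures are saved under pics/ and viewed, at most 10 in all, crops included, and the job is handed in when it is done.

Besides the shell and the picture viewer there is one more tool, called after "Call:" by a JSON object that holds its "op" and its "data", one argument or row to a line. jog_arm: Moves the arm, as the interface text tells. Its arguments: {"type":"object","properties":{"motion":{"type":"array"},"squeeze":{"type":"number"}},"required":["motion"]}

```bash
mkdir -p pics; python3 - <<'E'
from station import ctrl
import cv2
for n in ("scene","top"):
    cv2.imwrite(f"pics/{n}0.png",cv2.cvtColor(ctrl.camera(n),cv2.COLOR_RGB2BGR)); print(ctrl.camera_model(n))
o=ctrl.get_obs(); print(o['time_s'],o['ee_pos'],o['eef_rot'],o['grip_width'])
E
```

```text
{'intrinsics': array([[359.20696316,   0.        , 252.20125523],
       [  0.        , 359.20696316, 193.01559432],
       [  0.        ,   0.        ,   1.        ]]), 'rvec': array([ 2.11318496,  0.80173845, -0.38616503]), 'tvec': array([-0.41432281, -0.17947936,  1.05499262])}
{'intrinsics': array([[373.2854386 ,   0.        , 253.46445795],
       [  0.        , 373.2854386 , 189.15843177],
       [  0.        ,   0.        ,   1.        ]]), 'rvec': array([ 2.04116811, -2.18903232,  0.22105234]), 'tvec': array([0.04437953, 0.55353977, 0.90253756])}
0.1 [ 0.14444565 -0.53042671  0.17276448] [-3.14062984e+00 -6.84456953e-05  2.65827107e-01] 0.09408580378860389
```

View pics/top0.png

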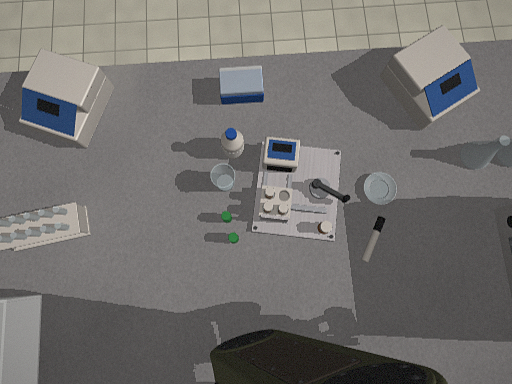

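View pics/scene0.png

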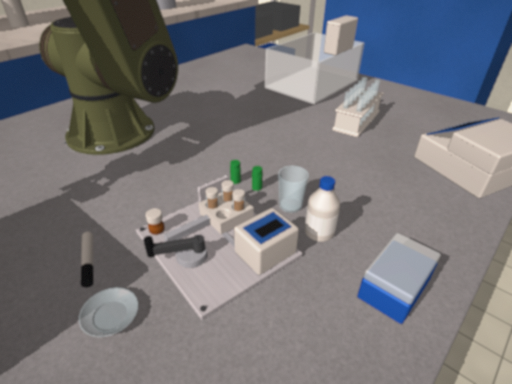

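The top view shows the plate at about (253–341, 142–240), with the head at (282,152), the cam axis near (316,184), the knob at (347,198) and the vials near (275,200). I'll zoom in on it.

```bash
python3 - <<'E'
import cv2
a=cv2.imread("pics/top0.png")[130:250,240:360]
cv2.imwrite("pics/topz.png",cv2.resize(a,None,fx=5,fy=5,interpolation=cv2.INTER_CUBIC))
a=cv2.imread("pics/scene0.png")[150:320,120:320]
cv2.imwrite("pics/scz.png",cv2.resize(a,None,fx=3.5,fy=3.5,interpolation=cv2.INTER_CUBIC))
E
```

```text
(no output)
```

View pics/topz.png

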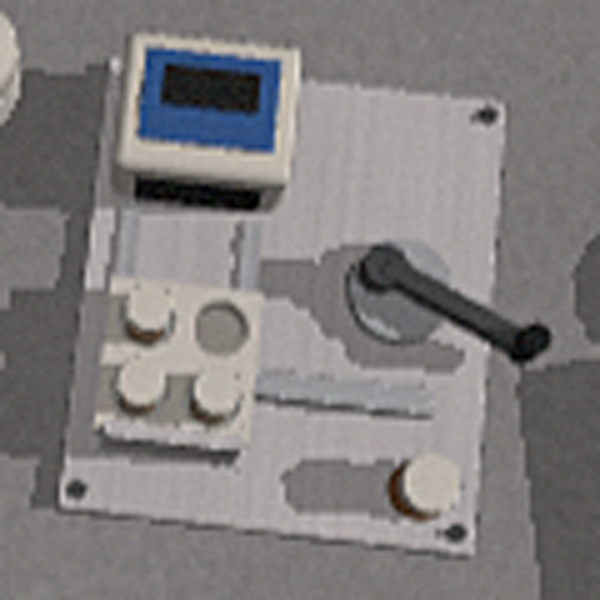

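View pics/scz.png

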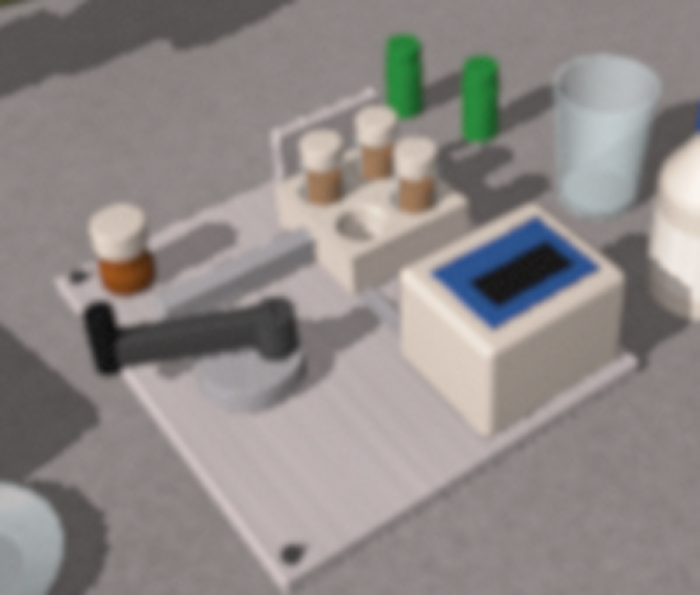

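Zoomed, the plate corners read (60,507), (473,553), (505,100) and (110,58). The lever hub is at (380,265), the knob top at (533,338), and the push plate's top edge runs (100,430)–(240,455). Next I'll convert these to world points.

```bash
cat > h.py <<'E'
import numpy as np, cv2
from station import ctrl
def ray(name,uv,z):
    m=ctrl.camera_model(name); R=cv2.Rodrigues(m['rvec'])[0]; c=-R.T@m['tvec']
    d=R.T@np.linalg.inv(m['intrinsics'])@[uv[0],uv[1],1]
    return c+d*(z-c[2])/d[2]
def proj(name,p):
    m=ctrl.camera_model(name); return cv2.projectPoints(np.array(p,float).reshape(-1,1,3),m['rvec'],m['tvec'],m['intrinsics'],None)[0][:,0]
tz=lambda X,Y:((X+.5)/5-.5+240,(Y+.5)/5-.5+130)
sz=lambda X,Y:((X+.5)/3.5-.5+120,(Y+.5)/3.5-.5+150)
E
python3 - <<'E'
from h import *
np.set_printoptions(precision=4,suppress=True)
for n in("top","scene"):
    m=ctrl.camera_model(n);print(n,-cv2.Rodrigues(m['rvec'])[0].T@m['tvec'])
T={k:ray("top",tz(*v),.012)[:2] for k,v in dict(rl=(60,507),rr=(473,553),fr=(505,100),fl=(110,58)).items()}
S={k:ray("scene",sz(*v),.012)[:2] for k,v in dict(rr=(55,283),fr=(285,590),fl=(637,360)).items()}
ref=dict(rl=(-.12,.1),rr=(-.12,-.12),fr=(.13,-.12),fl=(.13,.1))
def fit(D):
    a=np.array([ref[k] for k in D]);b=np.array([D[k] for k in D]);am,bm=a.mean(0),b.mean(0)
    A=a-am;B=b-bm; th=np.arctan2((A[:,0]*B[:,1]-A[:,1]*B[:,0]).sum(),(A*B).sum())
    R=np.array([[np.cos(th),-np.sin(th)],[np.sin(th),np.cos(th)]]);o=bm-R@am
    print("yaw",th,"o",o,"res",(b-(a@R.T+o)).ravel());return R,o
print(T,S)
R,o=fit(T);Rs,os=fit(S)
def show(l,p,R,o):print(l,p[:2],"reader",R.T@(p[:2]-o))
show("hub top",ray("top",tz(380,265),.06),R,o)
show("hub sc",ray("scene",sz(279,308),.06),Rs,os)
show("knob top",ray("top",tz(533,337),.076),R,o)
show("knob sc",ray("scene",sz(98,313),.076),Rs,os)
show("pplate l",ray("top",tz(102,432),.076),R,o);show("pplate r",ray("top",tz(240,457),.076),R,o)
show("pl sc r",ray("scene",sz(275,130),.076),Rs,os);show("pl sc l",ray("scene",sz(373,92),.076),Rs,os)
show("jar",ray("top",tz(432,480),.057),R,o)
show("arm end bot",ray("top",tz(433,400),.032),R,o)
for q in((145,300),(140,382),(217,388)):show("vial",ray("top",tz(*q),.078),R,o)
E
```

```text
top [0.3618 0.0169 0.9959]
scene [ 0.9329 -0.4345  0.5078]
{'rl': array([0.4527, 0.0178]), 'rr': array([ 0.4137, -0.1961]), 'fr': array([ 0.6585, -0.2417]), 'fl': array([ 0.6979, -0.0268])} {'rr': array([ 0.4202, -0.1994]), 'fr': array([ 0.6629, -0.245 ]), 'fl': array([ 0.7001, -0.0286])}
yaw -0.18150366662651649 o [ 0.5526 -0.1009] res [ 0.0001 -0.0013  0.0008  0.0012 -0.0003  0.0008 -0.0006 -0.0007]
yaw -0.17624900416227693 o [ 0.5566 -0.1035] res [ 0.0027  0.0012 -0.0007 -0.0005 -0.0021 -0.0007]
hub top [ 0.5606 -0.1547] reader [ 0.0175 -0.0515]
hub sc [ 0.5685 -0.1582] reader [ 0.0213 -0.0518]
knob top [ 0.515  -0.2244] reader [-0.0147 -0.1282]
knob sc [ 0.5193 -0.228 ] reader [-0.0149 -0.1291]
pplate l [ 0.4824 -0.0056] reader [-0.0863  0.0811]
pplate r [ 0.4652 -0.0727] reader [-0.0911  0.012 ]
pl sc r [ 0.4729 -0.0735] reader [-0.0877  0.0149]
pl sc l [ 0.4881 -0.0094] reader [-0.084   0.0807]
jar [ 0.449  -0.1699] reader [-0.0894 -0.0865]
arm end bot [ 0.4928 -0.18  ] reader [-0.0445 -0.0885]
vial [ 0.5471 -0.0319] reader [-0.0179  0.0669]
vial [ 0.5057 -0.0262] reader [-0.0596  0.065 ]
vial [ 0.5001 -0.0642] reader [-0.0583  0.0267]
```

The measurements are consistent: the knob radius comes out at 84 mm, and the two views agree to about 4 mm. That gives reader yaw of about -0.18, the cam axis at (0.564, -0.156) and a cam angle of about 1.99. Now I'll plan the approach.

```bash
cat >> h.py <<'E'
from scipy.spatial.transform import Rotation as Ro
C=np.array([.564,-.1563]); YAW=-.18
def rows(start,goals,g=-1):
    """start/goals: (x,y,z,yaw) tool down; goals as (x,y,z,yaw,n)"""
    s=np.array(start,float);out=[]
    for *p,n in goals:
        p=np.array(p)
        for k in range(n):
            t=s+(p-s)/(n-k); R=Ro.from_euler('xyz',[np.pi,0,s[3]]).as_matrix()
            d=R.T@(t[:3]-s[:3]); r=[round(v,4) for v in d]+[0,0,round(-(t[3]-s[3]),3),g]
            out.append([float(v) for v in r])
            # what is really commanded, with the rounding
            s=np.append(s[:3]+R@np.array(r[:3]),s[3]-r[5])
    for i in range(0,len(out),5):print(out[i:i+5])
    print("end",s.round(4))
def lev(a,r=.058,back=.014):
    """finger centre/yaw beside lever at cam angle a"""
    w=YAW-a;u=np.array([np.cos(w),np.sin(w)]);n=np.array([-u[1],u[0]])
    return [*(C+r*u-back*n),w+np.pi/2]
E
python3 - <<'E'
from h import *
o=ctrl.get_obs();x,y,yaw=lev(1.99,back=.027);print(x,y,yaw)
rows([*o['ee_pos'],o['eef_rot'][2]],[(x,y,.173,yaw,15),(x,y,.044,yaw,10)])
E
```

```text
0.5089926718471228 -0.18896793304575119 -0.5992036732051034
[[0.0294, -0.0156, -0.0, 0.0, 0.0, 0.058, -1.0], [0.0285, -0.0173, -0.0, 0.0, 0.0, 0.058, -1.0], [0.0274, -0.0189, -0.0, 0.0, 0.0, 0.058, -1.0], [0.0263, -0.0204, -0.0, 0.0, 0.0, 0.058, -1.0], [0.0251, -0.0219, -0.0, 0.0, 0.0, 0.058, -1.0]]
[[0.0237, -0.0233, -0.0, 0.0, 0.0, 0.058, -1.0], [0.0224, -0.0247, -0.0, 0.0, 0.0, 0.057, -1.0], [0.0209, -0.0259, -0.0, 0.0, 0.0, 0.058, -1.0], [0.0194, -0.0271, -0.0, 0.0, 0.0, 0.057, -1.0], [0.0178, -0.0281, -0.0, 0.0, 0.0, 0.058, -1.0]]
[[0.0161, -0.0291, -0.0, 0.0, 0.0, 0.057, -1.0], [0.0145, -0.03, -0.0001, 0.0, 0.0, 0.058, -1.0], [0.0127, -0.0308, -0.0, 0.0, 0.0, 0.057, -1.0], [0.0109, -0.0315, -0.0001, 0.0, 0.0, 0.058, -1.0], [0.009, -0.0321, -0.0, 0.0, 0.0, 0.057, -1.0]]
[[0.0, 0.0, 0.0129, 0.0, 0.0, 0.0, -1.0], [0.0, 0.0, 0.0129, 0.0, 0.0, 0.0, -1.0], [0.0, 0.0, 0.0129, 0.0, 0.0, 0.0, -1.0], [0.0, 0.0, 0.0129, 0.0, 0.0, 0.0, -1.0], [0.0, 0.0, 0.0129, 0.0, 0.0, 0.0, -1.0]]
[[0.0, 0.0, 0.0129, 0.0, 0.0, 0.0, -1.0], [0.0, 0.0, 0.0129, 0.0, 0.0, 0.0, -1.0], [0.0, 0.0, 0.0129, 0.0, 0.0, 0.0, -1.0], [0.0, 0.0, 0.0129, 0.0, 0.0, 0.0, -1.0], [0.0, 0.0, 0.0129, 0.0, 0.0, 0.0, -1.0]]
end [ 0.509  -0.1889  0.044  -0.5992]
```

Call:
{"op": "jog_arm", "data": {
  "motion": [
    [0.029,-0.016,0,0,0,0.058,-1],
    [0.028,-0.017,0,0,0,0.058,-1],
    [0.027,-0.019,0,0,0,0.058,-1],
    [0.026,-0.02,0,0,0,0.058,-1],
    [0.025,-0.022,0,0,0,0.058,-1]
  ],
  "squeeze": 20
}}

```text
time_s: 0.6
ee_pos: [0.265, -0.4161, 0.173]
eef_rot: [-3.141, 0.0, -0.027]
force: [0.5, -0.6, -0.3]
grip_width: 0.0574
grip_force: 0.0
```

Call:
{"op": "jog_arm", "data": {
  "motion": [
    [0.024,-0.023,0,0,0,0.058,-1],
    [0.022,-0.025,0,0,0,0.058,-1],
    [0.021,-0.026,0,0,0,0.058,-1],
    [0.019,-0.027,0,0,0,0.058,-1],
    [0.018,-0.028,0,0,0,0.058,-1]
  ]
}}

```text
time_s: 1.1
ee_pos: [0.3864, -0.3025, 0.1731]
eef_rot: [-3.141, 0.0, -0.317]
force: [0.8, 0.0, 0.9]
grip_width: 0.0177
grip_force: 0.0
```

Call:
{"op": "jog_arm", "data": {
  "motion": [
    [0.016,-0.029,0,0,0,0.058,-1],
    [0.014,-0.03,0,0,0,0.058,-1],
    [0.013,-0.031,0,0,0,0.058,-1],
    [0.011,-0.031,0,0,0,0.058,-1],
    [0,0,0,0,0,0,-1]
  ]
}}

```text
time_s: 1.6
ee_pos: [0.4845, -0.2109, 0.1728]
eef_rot: [-3.141, 0.001, -0.545]
force: [0.4, -0.1, 0.9]
grip_width: 0.0004
grip_force: 0.0
```

Call:
{"op": "jog_arm", "data": {
  "motion": [
    [0.005,-0.016,0,0,0,0.055,-1],
    [0.0045,-0.016,0.01,0,0,0,-1],
    [0,0,0.025,0,0,0,-1],
    [0,0,0.025,0,0,0,-1],
    [0,0,0.025,0,0,0,-1]
  ]
}}

```text
time_s: 2.1
ee_pos: [0.5079, -0.1914, 0.0864]
eef_rot: [3.141, 0.001, -0.599]
force: [0.7, -0.1, 0.4]
grip_width: 0.0001
grip_force: 0.0
```

```bash
python3 - <<'E'
from h import *
a=cv2.cvtColor(ctrl.camera("top"),cv2.COLOR_RGB2BGR)[130:250,240:360]
b=cv2.cvtColor(ctrl.camera("scene"),cv2.COLOR_RGB2BGR)[160:320,120:320]
f=lambda i,w:cv2.resize(i,(w,400),interpolation=cv2.INTER_CUBIC)
cv2.imwrite("pics/a1.png",np.hstack([f(a,300+0),f(b,500)]))
print(ctrl.get_obs()['ee_pos'])
E
```

```text
[ 0.5063193  -0.19076592  0.08460318]
```

View pics/a1.png

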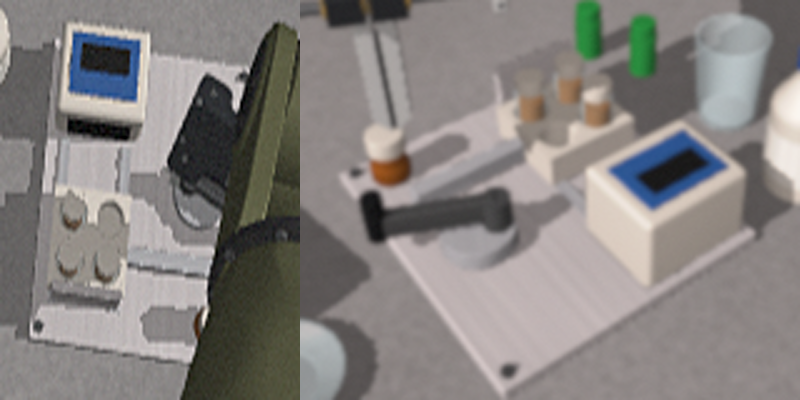

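The finger tip at panel (383,128) hangs behind the lever, clear of the jar, and nothing has been disturbed. Next: descend, then the arc push.

```bash
python3 - <<'E'
from h import *
o=ctrl.get_obs();p=o['ee_pos'];print(proj("scene",[p]),o['eef_rot'])
g=[(*lev(1.99,back=.027)[:2],.044,lev(1.99)[2],5),(*lev(1.99)[:2],.044,lev(1.99)[2],5)]
def G(a,n,b=.014):x,y,w=lev(a,back=b);return (x,y,.044,w,n)
g+=[G(1.99-1.95*k/25,1) for k in range(1,26)]
rows([*p,o['eef_rot'][2]],g)
E
```

```text
[[160.15925483 220.60182933]] [ 3.14049981  0.00607088 -0.59977719]
[[0.0002, -0.0006, 0.0081, 0.0, 0.0, -0.0, -1.0], [0.0002, -0.0006, 0.0081, 0.0, 0.0, -0.0, -1.0], [0.0003, -0.0006, 0.0081, 0.0, 0.0, -0.0, -1.0], [0.0002, -0.0006, 0.0082, 0.0, 0.0, -0.0, -1.0], [0.0003, -0.0006, 0.0081, 0.0, 0.0, -0.001, -1.0]]
[[0.0026, 0.0, 0.0, 0.0, 0.0, 0.0, -1.0], [0.0026, 0.0, 0.0, 0.0, 0.0, 0.0, -1.0], [0.0026, 0.0, 0.0, 0.0, 0.0, 0.0, -1.0], [0.0026, 0.0, 0.0, 0.0, 0.0, 0.0, -1.0], [0.0026, 0.0, 0.0, 0.0, 0.0, 0.0, -1.0]]
[[0.0046, 0.0009, 0.0, 0.0, 0.0, -0.078, -1.0], [0.0045, 0.0009, 0.0, 0.0, 0.0, -0.078, -1.0], [0.0046, 0.001, 0.0, 0.0, 0.0, -0.078, -1.0], [0.0045, 0.0009, 0.0, 0.0, 0.0, -0.078, -1.0], [0.0046, 0.0009, 0.0, 0.0, 0.0, -0.078, -1.0]]
[[0.0046, 0.0009, 0.0, 0.0, 0.0, -0.078, -1.0], [0.0045, 0.0009, 0.0, 0.0, 0.0, -0.078, -1.0], [0.0046, 0.0009, 0.0, 0.0, 0.0, -0.078, -1.0], [0.0045, 0.001, 0.0, 0.0, 0.0, -0.078, -1.0], [0.0046, 0.0009, 0.0, 0.0, 0.0, -0.078, -1.0]]
[[0.0046, 0.0009, 0.0, 0.0, 0.0, -0.078, -1.0], [0.0045, 0.0009, 0.0, 0.0, 0.0, -0.078, -1.0], [0.0046, 0.0009, 0.0, 0.0, 0.0, -0.078, -1.0], [0.0046, 0.0009, 0.0, 0.0, 0.0, -0.078, -1.0], [0.0045, 0.001, 0.0, 0.0, 0.0, -0.078, -1.0]]
[[0.0046, 0.0009, 0.0, 0.0, 0.0, -0.078, -1.0], [0.0045, 0.0009, 0.0, 0.0, 0.0, -0.078, -1.0], [0.0046, 0.0009, 0.0, 0.0, 0.0, -0.078, -1.0], [0.0046, 0.0009, 0.0, 0.0, 0.0, -0.078, -1.0], [0.0045, 0.0009, 0.0, 0.0, 0.0, -0.078, -1.0]]
[[0.0046, 0.001, 0.0, 0.0, 0.0, -0.078, -1.0], [0.0045, 0.0009, 0.0, 0.0, 0.0, -0.078, -1.0], [0.0046, 0.0009, 0.0, 0.0, 0.0, -0.078, -1.0], [0.0046, 0.0009, 0.0, 0.0, 0.0, -0.078, -1.0], [0.0045, 0.0009, 0.0, 0.0, 0.0, -0.078, -1.0]]
end [ 0.6175 -0.1826  0.044   1.3512]
```

The tip projects to panel (400,151), but I saw it end near (390,128). I'll look closer before descending.

```bash
python3 - <<'E'
from h import *
b=cv2.cvtColor(ctrl.camera("scene"),cv2.COLOR_RGB2BGR)[150:270,110:230]
cv2.imwrite("pics/a2.png",cv2.resize(b,(600,600),interpolation=cv2.INTER_CUBIC))
o=ctrl.get_obs();print(o['ee_pos'],o['eef_rot'])
print(ray("scene",sz(118,225),.05),ray("top",tz(432,480),.057), proj("scene",[(.449,-.17,.057),(.449,-.17,.012)]))
E
```

```text
[ 0.5073296  -0.19123094  0.08685807] [ 3.14102064  0.00324293 -0.60010382]
[ 0.44617722 -0.16781154  0.05      ] [ 0.44900588 -0.16993339  0.057     ] [[152.70557559 212.37842425]
 [156.45595652 229.52177553]]
```

View pics/a2.png

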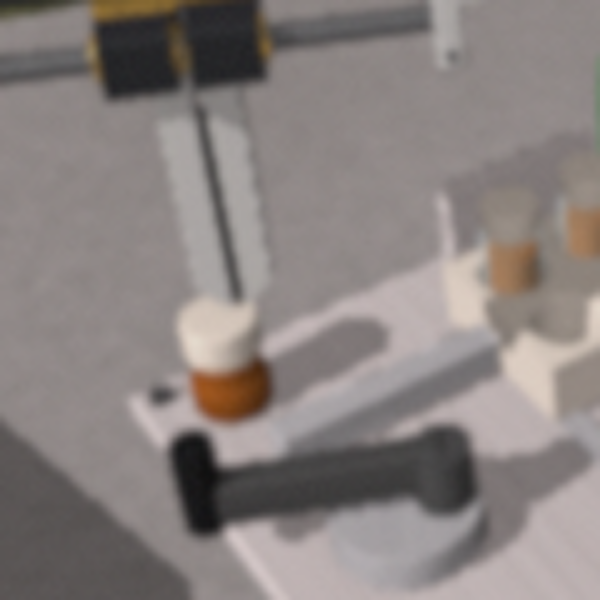

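```bash
python3 - <<'E'
from h import *
o=ctrl.get_obs();p=o['ee_pos'];print(o['force'],o['qpos'])
P=[p+np.array([0,0,h]) for h in (0,.02,.05,.07,.097,.12)]
print(((proj("scene",P)-[110,150])*5).round())
print([ray("scene",(156.5,209.8),z) for z in (.087,.11)])
# 16mm-wide/25mm footprint corners
w=-.6;tx=np.array([np.cos(w),np.sin(w),0]);ty=np.array([np.sin(w),-np.cos(w),0])
print(((proj("scene",[p+sx*.008*tx+sy*.0125*ty for sx in(-1,1) for sy in(-1,1)])-[110,150])*5).round())
E
```

```text
[-0.08349238 -0.94395533  1.37794468] [-4.28019922e-01  3.71491758e-01  1.63713873e+00 -9.10482483e-06
  1.13625514e+00  1.74288314e+00]
[[251. 350.]
 [242. 307.]
 [227. 238.]
 [217. 189.]
 [203. 121.]
 [191.  59.]]
[array([ 0.48045608, -0.1788024 ,  0.087     ]), array([ 0.50518081, -0.19277605,  0.11      ])]
[[286. 330.]
 [213. 341.]
 [289. 359.]
 [214. 371.]]
```

```bash
python3 - <<'E'
from h import *
q=lambda X,Y:(240+X/2.5,130+Y*.3)
for z in(.16,.2,.24,.3):print(z,ray("top",q(205,75),z)[:2].round(3),ray("top",q(168,165),z)[:2].round(3))
w=-.6;tx=np.array([np.cos(w),np.sin(w)]);ty=np.array([np.sin(w),-np.cos(w)])
p=np.array([.507,-.191])
print([ (p-.0885*ty+s*.0375*tx).round(3) for s in(1,-1)])
E
```

```text
0.16 [ 0.61  -0.159] [ 0.548 -0.118]
0.2 [ 0.598 -0.15 ] [ 0.539 -0.111]
0.24 [ 0.586 -0.142] [ 0.53  -0.105]
0.3 [ 0.568 -0.129] [ 0.517 -0.095]
[array([ 0.588, -0.139]), array([ 0.526, -0.097])]
```

The visible tip lies on the predicted axis line, but it ends about 22 mm (along the axis) before the predicted TCP. I'll descend to z = 0.044, which is safe either way, and look again.

Call:
{"op": "jog_arm", "data": {
  "motion": [
    [0,-0.001,0.01,0,0,0,-1],
    [0,-0.001,0.01,0,0,0,-1],
    [0,-0.001,0.01,0,0,0,-1],
    [0.001,0,0.011,0,0,0,-1],
    [0,0,0,0,0,0,-1]
  ]
}}

```text
time_s: 2.75
ee_pos: [0.51, -0.1893, 0.0456]
eef_rot: [3.141, 0.002, -0.601]
force: [0.0, -0.4, 0.9]
grip_width: 0.0006
grip_force: 0.0
```

```bash
python3 - <<'E'
from h import *
b=cv2.cvtColor(ctrl.camera("scene"),cv2.COLOR_RGB2BGR)[150:270,110:230]
cv2.imwrite("pics/a3.png",cv2.resize(b,(600,600),interpolation=cv2.INTER_CUBIC))
o=ctrl.get_obs();print(o['ee_pos'],o['eef_rot'],o['force'],((proj("scene",[o['ee_pos']])-[110,150])*5).round())
E
```

```text
[ 0.51040789 -0.18943055  0.04649775] [ 3.14137970e+00  1.35041479e-03 -6.01173467e-01] [-0.44231229  0.11831537  0.20682319] [[277. 435.]]
```

View pics/a3.png

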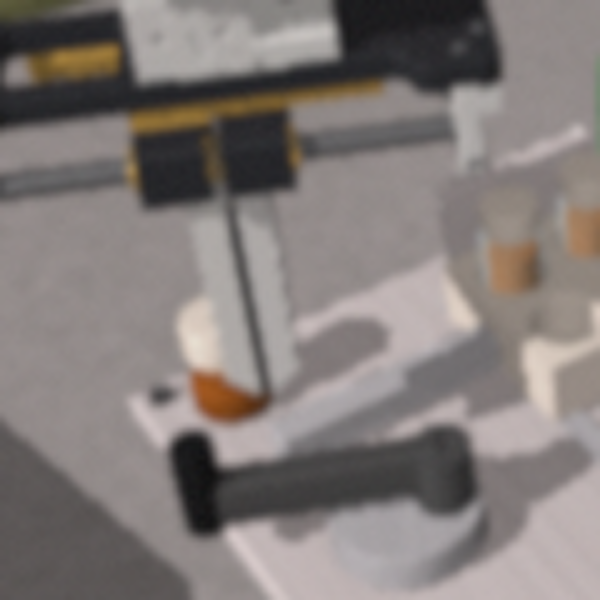

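The finger now passes in front of the jar. Its tip appears at (262,395) against a predicted (277,435), so the tip really sits about 22 mm higher or further back than reported. I'll probe by moving forward 6 mm and then down in small steps, watching the force.

Call:
{"op": "jog_arm", "data": {
  "motion": [
    [0.006,0,0,0,0,0,-1],
    [0,0,0.005,0,0,0,-1],
    [0,0,0.005,0,0,0,-1],
    [0,0,0.003,0,0,0,-1],
    [0,0,0,0,0,0,-1]
  ]
}}

```text
time_s: 3.3
ee_pos: [0.5153, -0.1928, 0.0337]
eef_rot: [3.141, 0.001, -0.601]
force: [0.9, -0.0, -0.3]
grip_width: 0.0007
grip_force: 0.0
```

Call:
{"op": "jog_arm", "data": {
  "motion": [
    [0,0,0.001,0,0,0,-1],
    [0,0,0.001,0,0,0,-1],
    [0,0,0.001,0,0,0,-1],
    [0,0,0.001,0,0,0,-1],
    [0,0,0,0,0,0,-1]
  ]
}}

```text
time_s: 3.8
ee_pos: [0.5156, -0.193, 0.0301]
eef_rot: [3.142, 0.0, -0.601]
force: [0.2, -0.3, 0.8]
grip_width: 0.0008
grip_force: 0.0
```

No contact at 0.030, so it isn't a lateral offset: the tip is about 22 mm higher than the TCP reading. I'll push at TCP z = 0.026, which puts the tip at about 0.048 and still clears the disc, with radius 60 mm.

```bash
python3 - <<'E'
from h import *
o=ctrl.get_obs();p=o['ee_pos'];print(p,o['eef_rot'])
def G(a,n,b=.014):x,y,w=lev(a,.060,b);return (x,y,.026,w,n)
rows([.5154,-.1929,.030,-.601],[G(1.99,5)]+[G(1.99-1.95*k/25,1) for k in range(1,26)])
E
```

```text
[ 0.51559147 -0.19296182  0.03014537] [ 3.14159220e+00  1.48447907e-04 -6.01249021e-01]
[[0.0011, 0.0005, 0.0008, 0.0, 0.0, -0.0, -1.0], [0.0011, 0.0005, 0.0008, 0.0, 0.0, -0.0, -1.0], [0.0011, 0.0005, 0.0008, 0.0, 0.0, -0.001, -1.0], [0.0011, 0.0004, 0.0008, 0.0, 0.0, -0.0, -1.0], [0.0011, 0.0005, 0.0008, 0.0, 0.0, -0.001, -1.0]]
[[0.0047, 0.0009, 0.0, 0.0, 0.0, -0.078, -1.0], [0.0047, 0.0009, 0.0, 0.0, 0.0, -0.078, -1.0], [0.0048, 0.0009, 0.0, 0.0, 0.0, -0.078, -1.0], [0.0047, 0.0009, 0.0, 0.0, 0.0, -0.078, -1.0], [0.0047, 0.0009, 0.0, 0.0, 0.0, -0.078, -1.0]]
[[0.0047, 0.0009, 0.0, 0.0, 0.0, -0.078, -1.0], [0.0047, 0.0009, 0.0, 0.0, 0.0, -0.078, -1.0], [0.0047, 0.0009, 0.0, 0.0, 0.0, -0.078, -1.0], [0.0048, 0.0009, 0.0, 0.0, 0.0, -0.078, -1.0], [0.0047, 0.001, 0.0, 0.0, 0.0, -0.078, -1.0]]
[[0.0047, 0.0009, 0.0, 0.0, 0.0, -0.078, -1.0], [0.0047, 0.0009, 0.0, 0.0, 0.0, -0.078, -1.0], [0.0047, 0.0009, 0.0, 0.0, 0.0, -0.078, -1.0], [0.0047, 0.0009, 0.0, 0.0, 0.0, -0.078, -1.0], [0.0048, 0.0009, 0.0, 0.0, 0.0, -0.078, -1.0]]
[[0.0047, 0.0009, 0.0, 0.0, 0.0, -0.078, -1.0], [0.0047, 0.0009, 0.0, 0.0, 0.0, -0.078, -1.0], [0.0047, 0.0009, 0.0, 0.0, 0.0, -0.078, -1.0], [0.0047, 0.0009, 0.0, 0.0, 0.0, -0.078, -1.0], [0.0047, 0.0009, 0.0, 0.0, 0.0, -0.078, -1.0]]
[[0.0048, 0.001, 0.0, 0.0, 0.0, -0.078, -1.0], [0.0047, 0.0009, 0.0, 0.0, 0.0, -0.078, -1.0], [0.0047, 0.0009, 0.0, 0.0, 0.0, -0.078, -1.0], [0.0047, 0.0009, 0.0, 0.0, 0.0, -0.078, -1.0], [0.0047, 0.0009, 0.0, 0.0, 0.0, -0.078, -1.0]]
end [ 0.6195 -0.1831  0.026   1.351 ]
```

Call:
{"op": "jog_arm", "data": {
  "motion": [
    [0.0011,0.0005,0.0008,0,0,0,-1],
    [0.0011,0.0005,0.0008,0,0,0,-1],
    [0.0011,0.0005,0.0008,0,0,0,-1],
    [0.0011,0.0005,0.0008,0,0,0,-1],
    [0.0011,0.0005,0.0008,0,0,0,-1]
  ]
}}

```text
time_s: 4.3
ee_pos: [0.5188, -0.1983, 0.0262]
eef_rot: [-3.142, 0.0, -0.601]
force: [-0.6, 0.4, 0.4]
grip_width: 0.0004
grip_force: 0.0
```

Call:
{"op": "jog_arm", "data": {
  "motion": [
    [0.0047,0.0009,0,0,0,-0.078,-1],
    [0.0047,0.0009,0,0,0,-0.078,-1],
    [0.0047,0.0009,0,0,0,-0.078,-1],
    [0.0047,0.0009,0,0,0,-0.078,-1],
    [0.0047,0.0009,0,0,0,-0.078,-1]
  ]
}}

```text
time_s: 4.8
ee_pos: [0.5381, -0.2124, 0.0262]
eef_rot: [3.142, 0.0, -0.208]
force: [0.4, 0.6, 0.8]
grip_width: 0.0003
grip_force: 0.0
```

There is no contact force where I expected it, so I'll look.

```bash
python3 - <<'E'
from h import *
b=cv2.cvtColor(ctrl.camera("scene"),cv2.COLOR_RGB2BGR)[160:270,120:230]
cv2.imwrite("pics/a4.png",cv2.resize(b,(600,600),interpolation=cv2.INTER_CUBIC))
o=ctrl.get_obs();p=o['ee_pos'];print(p,o['eef_rot'],o['force'],((proj("scene",[p+[0,0,h] for h in(0,.01,.02,.03)])-[120,160])*600/110).round())
E
```

```text
[ 0.53857098 -0.21267641  0.02623527] [ 3.14152421e+00 -3.46025099e-04 -2.03380998e-01] [ 0.08596264 -1.13503887  0.08728745] [[253. 544.]
 [249. 523.]
 [244. 501.]
 [239. 479.]]
```

View pics/a4.png

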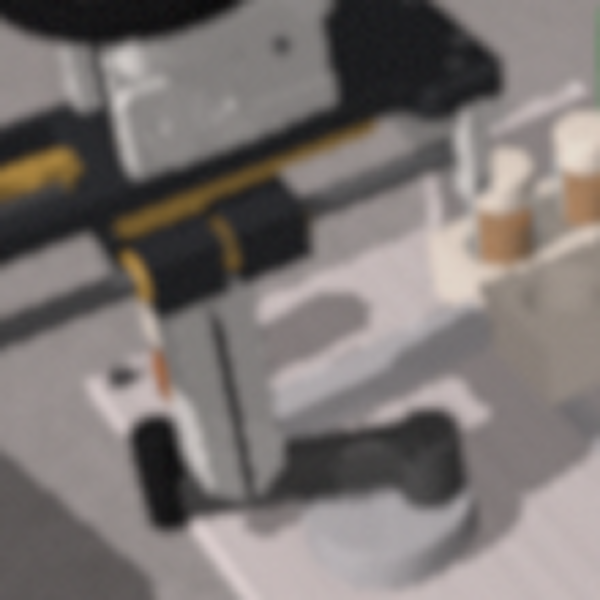

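The finger passed just over the bar without moving it: its tip shows at (245,497), in front of the lever. So the real tip is at least 32 mm above the reported TCP z. I'll back off, descend to a reported z of about 0.012 (tip near 0.044) and retry.

```bash
python3 - <<'E'
from h import *
print(ctrl.pinch_z)
def G(a,n,b=.014,z=.012):x,y,w=lev(a,.058,b);return (x,y,z,w,n)
rows([.5385,-.2126,.0262,-.205],[(.5385,-.2126,.036,-.205,1),G(1.99,5,.028,.036),G(1.99,4,.028,.020),G(1.99,5,.028,.012)])
E
```

```text
0.0188
[[0.0, 0.0, -0.0098, 0.0, 0.0, -0.0, -1.0], [-0.0069, -0.0035, -0.0, 0.0, 0.0, 0.079, -1.0], [-0.0072, -0.0029, -0.0, 0.0, 0.0, 0.079, -1.0], [-0.0074, -0.0024, -0.0, 0.0, 0.0, 0.079, -1.0], [-0.0076, -0.0018, -0.0, 0.0, 0.0, 0.079, -1.0]]
[[-0.0076, -0.0012, -0.0, 0.0, 0.0, 0.078, -1.0], [-0.0, 0.0, 0.004, 0.0, 0.0, 0.0, -1.0], [-0.0, 0.0, 0.004, 0.0, 0.0, 0.0, -1.0], [-0.0, 0.0, 0.004, 0.0, 0.0, 0.0, -1.0], [-0.0, 0.0, 0.004, 0.0, 0.0, 0.0, -1.0]]
[[-0.0, 0.0, 0.0016, 0.0, 0.0, 0.0, -1.0], [-0.0, 0.0, 0.0016, 0.0, 0.0, 0.0, -1.0], [-0.0, 0.0, 0.0016, 0.0, 0.0, 0.0, -1.0], [-0.0, 0.0, 0.0016, 0.0, 0.0, 0.0, -1.0], [-0.0, 0.0, 0.0016, 0.0, 0.0, 0.0, -1.0]]
end [ 0.5082 -0.1884  0.012  -0.599 ]
```

Call:
{"op": "jog_arm", "data": {
  "motion": [
    [0,0,-0.01,0,0,0,-1],
    [-0.007,-0.0035,0,0,0,0.079,-1],
    [-0.007,-0.003,0,0,0,0.079,-1],
    [-0.0075,-0.0025,0,0,0,0.079,-1],
    [-0.0075,-0.002,0,0,0,0.079,-1]
  ]
}}

```text
time_s: 5.35
ee_pos: [0.5137, -0.1922, 0.037]
eef_rot: [-3.142, -0.001, -0.533]
force: [0.3, -0.5, 0.2]
grip_width: 0.0005
grip_force: 0.0
```

Call:
{"op": "jog_arm", "data": {
  "motion": [
    [-0.0075,-0.001,0,0,0,0.078,-1],
    [0,0,0.004,0,0,0,-1],
    [0,0,0.004,0,0,0,-1],
    [0,0,0.004,0,0,0,-1],
    [0,0,0.004,0,0,0,-1]
  ]
}}

```text
time_s: 5.85
ee_pos: [0.5081, -0.1879, 0.0198]
eef_rot: [3.142, 0.0, -0.605]
force: [0.2, -0.2, -0.7]
grip_width: 0.0007
grip_force: 0.0
```

Call:
{"op": "jog_arm", "data": {
  "motion": [
    [0,0,0.0016,0,0,0,-1],
    [0,0,0.0016,0,0,0,-1],
    [0,0,0.0016,0,0,0,-1],
    [0,0,0.0016,0,0,0,-1],
    [0,0,0.0016,0,0,0,-1]
  ]
}}

```text
time_s: 6.35
ee_pos: [0.508, -0.1878, 0.0122]
eef_rot: [-3.142, -0.0, -0.605]
force: [0.8, 0.2, 0.4]
grip_width: 0.0006
grip_force: 0.0
```

Call:
{"op": "jog_arm", "data": {
  "motion": [
    [0.0028,0,0,0,0,0,-1],
    [0.0028,0,0,0,0,0,-1],
    [0.0028,0,0,0,0,0,-1],
    [0.0028,0,0,0,0,0,-1],
    [0.0028,0,0,0,0,0,-1]
  ]
}}

```text
time_s: 6.85
ee_pos: [0.5193, -0.1957, 0.0122]
eef_rot: [3.141, 0.001, -0.605]
force: [-7.6, 4.3, 4.7]
grip_width: 0.0004
grip_force: 4.0
```

Call:
{"op": "jog_arm", "data": {
  "motion": [
    [0.0045,0.0009,0,0,0,-0.078,-1],
    [0.0045,0.0009,0,0,0,-0.078,-1],
    [0.0045,0.0009,0,0,0,-0.078,-1],
    [0,0,0,0,0,0,-1]
  ]
}}

```text
time_s: 7.25
ee_pos: [0.5294, -0.2049, 0.0121]
eef_rot: [3.142, 0.002, -0.368]
force: [-3.6, 0.8, 2.2]
grip_width: 0.0006
grip_force: 2.0
```

The finger is now in contact with about 9 N opposing the push, as expected. I'll continue the arc.

Call:
{"op": "jog_arm", "data": {
  "motion": [
    [0.0045,0.0009,0,0,0,-0.078,-1],
    [0.0045,0.0009,0,0,0,-0.078,-1],
    [0.0046,0.0009,0,0,0,-0.078,-1],
    [0.0046,0.0009,0,0,0,-0.078,-1],
    [0.0046,0.0009,0,0,0,-0.078,-1]
  ]
}}

```text
time_s: 7.75
ee_pos: [0.5501, -0.2142, 0.012]
eef_rot: [-3.141, 0.003, 0.022]
force: [-8.9, 0.7, 4.5]
grip_width: 0.0
grip_force: 4.4
```

Call:
{"op": "jog_arm", "data": {
  "motion": [
    [0.0045,0.0009,0,0,0,-0.078,-1],
    [0.0046,0.0009,0,0,0,-0.078,-1],
    [0.0045,0.0009,0,0,0,-0.078,-1],
    [0.0046,0.0009,0,0,0,-0.078,-1],
    [0.0046,0.0009,0,0,0,-0.078,-1]
  ]
}}

```text
time_s: 8.25
ee_pos: [0.5731, -0.2148, 0.012]
eef_rot: [-3.14, 0.002, 0.412]
force: [-7.8, -0.7, 3.9]
grip_width: 0.0005
grip_force: 4.3
```

Call:
{"op": "jog_arm", "data": {
  "motion": [
    [0.0045,0.0009,0,0,0,-0.078,-1],
    [0.0046,0.0009,0,0,0,-0.078,-1],
    [0.0045,0.0009,0,0,0,-0.078,-1],
    [0.0046,0.0009,0,0,0,-0.078,-1],
    [0.0046,0.0009,0,0,0,-0.078,-1]
  ]
}}

```text
time_s: 8.75
ee_pos: [0.5945, -0.2065, 0.012]
eef_rot: [-3.139, 0.002, 0.802]
force: [-9.6, -3.1, 4.6]
grip_width: 0.0005
grip_force: 4.1
```

```bash
python3 - <<'E'
from h import *
o=ctrl.get_obs();p=o['ee_pos'];print(p,o['eef_rot'],o['force'])
for a in(.6,.55,.5): print(a,lev(a))
E
```

```text
[ 0.59454717 -0.20653473  0.01198146] [-3.13947986e+00  2.18655188e-03  8.01789504e-01] [-9.61404853 -3.08726987  4.62046815]
0.6 [np.float64(0.5953870733359062), np.float64(-0.20704299584579566), 0.7907963267948965]
0.55 [np.float64(0.5978839404459506), np.float64(-0.20541088046304268), 0.8407963267948966]
0.5 [np.float64(0.6002961153512952), np.float64(-0.20365601345558415), 0.8907963267948966]
```

Call:
{"op": "jog_arm", "data": {
  "motion": [
    [0.0045,0.0009,0,0,0,-0.078,-1],
    [0.0046,0.0009,0,0,0,-0.078,-1],
    [0.0045,0.0009,0,0,0,-0.078,-1],
    [0.0046,0.0009,0,0,0,-0.078,-1],
    [0.0046,0.0009,0,0,0,-0.078,-1]
  ]
}}

```text
time_s: 9.25
ee_pos: [0.6113, -0.191, 0.0119]
eef_rot: [-3.139, 0.002, 1.192]
force: [-7.6, -5.8, 1.0]
grip_width: 0.0007
grip_force: 4.1
```

```bash
python3 - <<'E'
from h import *
o=ctrl.get_obs();p=o['ee_pos'];print(p,o['eef_rot'],o['force'])
for a in(.25,.2,.15): print(a,lev(a))
b=cv2.cvtColor(ctrl.camera("scene"),cv2.COLOR_RGB2BGR)[150:290,120:320]
cv2.imwrite("pics/a5.png",cv2.resize(b,None,fx=4,fy=4,interpolation=cv2.INTER_CUBIC))
E
```

```text
[ 0.61131307 -0.19101715  0.01189584] [-3.13930234e+00  1.81602438e-03  1.19170659e+00] [-7.55846383 -5.82460573  1.0030156 ]
0.25 [np.float64(0.6108838222471343), np.float64(-0.19320402703634262), 1.1407963267948966]
0.2 [np.float64(0.6126696622916558), np.float64(-0.19081469212402413), 1.1907963267948967]
0.15 [np.float64(0.6143338535271182), np.float64(-0.18833908845629976), 1.2407963267948965]
```

View pics/a5.png

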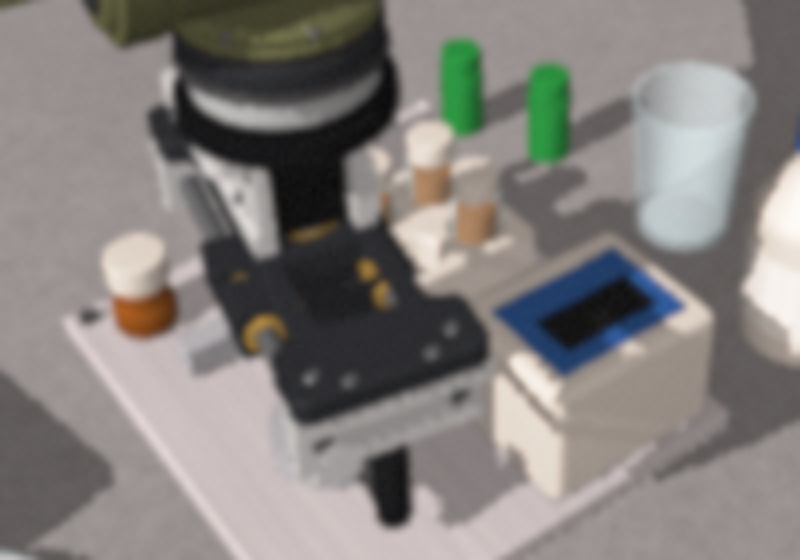

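The cam is at about 0.2 rad. The knob shows at (393,490) pointing toward the camera, and the vials and jar are undisturbed. I'll finish the arc to just short of zero, then back off and measure.

Call:
{"op": "jog_arm", "data": {
  "motion": [
    [0.0045,0.0009,0,0,0,-0.078,-1],
    [0.0045,0.0009,0,0,0,-0.078,-1],
    [0,0,0,0,0,0,-1],
    [-0.008,0,0,0,0,0,-1],
    [-0.008,0,0,0,0,0,-1]
  ]
}}

```text
time_s: 9.8
ee_pos: [0.6135, -0.1984, 0.0122]
eef_rot: [3.141, -0.0, 1.345]
force: [0.5, -0.4, -0.7]
grip_width: 0.0004
grip_force: 0.0
```

Call:
{"op": "jog_arm", "data": {
  "motion": [
    [0,0,-0.03,0,0,0,-1],
    [0,0,-0.04,0,0,0,-1],
    [0,0,-0.04,0,0,0,-1],
    [-0.035,0.035,-0.01,0,0,0.14,-1],
    [-0.035,0.035,0,0,0,0.14,-1]
  ]
}}

```text
time_s: 10.3
ee_pos: [0.6614, -0.2857, 0.1362]
eef_rot: [3.136, -0.001, 1.061]
force: [-0.3, 0.1, 0.4]
grip_width: 0.0006
grip_force: 0.0
```

Call:
{"op": "jog_arm", "data": {
  "motion": [
    [-0.035,0.035,0,0,0,0.14,-1],
    [-0.035,0.035,0,0,0,0.14,-1],
    [-0.03,0.04,0,0,0,0.14,-1],
    [-0.03,0.04,0,0,0,0.14,-1],
    [0,0,0,0,0,0,-1]
  ]
}}

```text
time_s: 10.8
ee_pos: [0.6872, -0.4635, 0.1291]
eef_rot: [-3.14, 0.001, 0.563]
force: [0.5, 0.5, -0.6]
grip_width: 0.0007
grip_force: 0.0
```

```bash
python3 - <<'E'
from h import *
t=cv2.cvtColor(ctrl.camera("top"),cv2.COLOR_RGB2BGR); s=cv2.cvtColor(ctrl.camera("scene"),cv2.COLOR_RGB2BGR)
f=lambda i:cv2.resize(i,(400,400),interpolation=cv2.INTER_CUBIC)
cv2.imwrite("pics/t6.png",t);cv2.imwrite("pics/s6.png",s)
cv2.imwrite("pics/a6.png",np.hstack([f(t[130:230,250:350]),f(s[190:290,150:250])]))
E
```

```text
(no output)
```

View pics/a6.png

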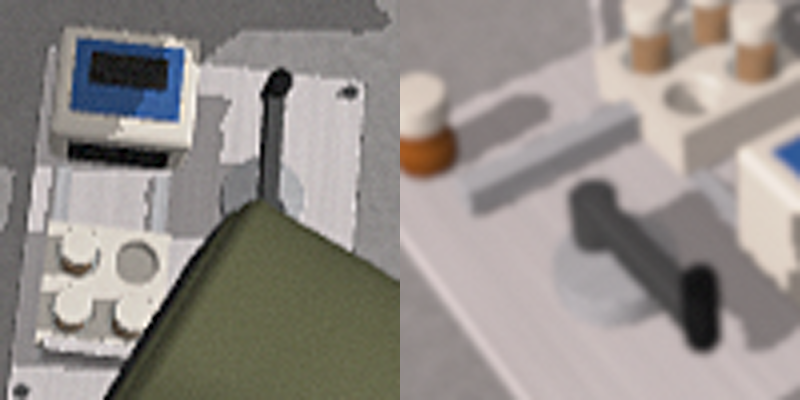

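The top view shows the knob top at panel (279,80); the scene view has the hub at (594,197) and the knob top at (700,282). The vials and jar are in place. Now the angle.

```bash
python3 - <<'E'
from h import *
R,o=np.array([[np.cos(.1815),np.sin(.1815)],[-np.sin(.1815),np.cos(.1815)]]),0
def ang(k,h,yaw):
    d=(k-h)[:2];return np.linalg.norm(d).round(4),"cam",round(yaw-np.arctan2(d[1],d[0]),3)
kt=ray("top",((279.5)/4-.5+250,80.5/4-.5+130),.076)
ht=ray("top",tz(380,265),.06)
print("top",kt,ang(kt,ht,-.1815))
ks=ray("scene",((300.5)/4-.5+150,282.5/4-.5+190),.076);hs=ray("scene",((194.5)/4-.5+150,197.5/4-.5+190),.06)
print("scene",ks,hs,ang(ks,hs,-.178))
# bar centreline from dark mask in scene, same height z=.058: fit line direction
s=cv2.imread("pics/s6.png");t=cv2.imread("pics/t6.png")
for n,im,(x0,x1,y0,y1),z in(("top",t,(308,326,152,174),.058),("scene",s,(200,222,240,268),.055)):
    m=im[y0:y1,x0:x1].max(2)<90; P=[]
    rng=range(y0,y1)
    for y in rng:
        xs=np.where(m[y-y0])[0]
        if 2<len(xs)<16:P.append(ray(n,(xs.mean()+x0,y),z)[:2])
    P=np.array(P);d=np.linalg.svd(P-P.mean(0))[2][0];d*=np.sign(d[0]);off=P.mean(0)-C
    print(n,len(P),"cam from bar",round(-.18-np.arctan2(d[1],d[0]),3),"perp off",d[0]*off[1]-d[1]*off[0])
E
```

```text
top [ 0.64295279 -0.17042939  0.076     ] (np.float64(0.0839), 'cam', np.float64(0.007))
scene [ 0.64860313 -0.17514436  0.076     ] [ 0.56919234 -0.16170428  0.06      ] (np.float64(0.0805), 'cam', np.float64(-0.01))
top 22 cam from bar -0.011 perp off -0.0005469254371882701
scene 28 cam from bar 0.098 perp off 1.9091673047446495e-05
```

The cam reads about 0 rad from both views (+0.007, -0.010 and -0.011), so the lever points straight forward. Next, the move to behind the push plate.

```bash
python3 - <<'E'
from h import *
o=ctrl.get_obs();p=o['ee_pos'];print(o['qpos'].round(2))
print("bottle",ray("top",(231,134),.13),"beaker",ray("top",(223,172),.085),"green",ray("top",(227,216),.055),ray("top",(233,238),.055))
rows([*p,o['eef_rot'][2]],[(.65,-.42,.17,.5,2),(.4378,-.034,.17,-.18,13),(.4378,-.034,.012,-.18,9)])
E
```

```text
[-0.63  1.1   0.33  0.    1.71  0.37]
bottle [0.68128499 0.05168025 0.13      ] beaker [0.59877443 0.07935433 0.085     ] green [0.49096609 0.07740094 0.055     ] [0.43451576 0.06546423 0.055     ]
[[-0.0057, -0.0268, -0.0195, 0.0, 0.0, 0.035, -1.0], [-0.0067, -0.0266, -0.0194, 0.0, 0.0, 0.036, -1.0], [-0.0001, -0.0339, -0.0, 0.0, 0.0, 0.052, -1.0], [-0.0019, -0.0338, -0.0, 0.0, 0.0, 0.052, -1.0], [-0.0036, -0.0337, -0.0, 0.0, 0.0, 0.052, -1.0]]
[[-0.0053, -0.0335, -0.0, 0.0, 0.0, 0.052, -1.0], [-0.0071, -0.0331, -0.0, 0.0, 0.0, 0.052, -1.0], [-0.0088, -0.0327, -0.0, 0.0, 0.0, 0.052, -1.0], [-0.0105, -0.0322, -0.0, 0.0, 0.0, 0.053, -1.0], [-0.0122, -0.0316, -0.0, 0.0, 0.0, 0.052, -1.0]]
[[-0.0138, -0.031, -0.0, 0.0, 0.0, 0.053, -1.0], [-0.0154, -0.0302, -0.0, 0.0, 0.0, 0.052, -1.0], [-0.017, -0.0293, -0.0, 0.0, 0.0, 0.053, -1.0], [-0.0185, -0.0284, -0.0, 0.0, 0.0, 0.052, -1.0], [-0.0199, -0.0274, -0.0, 0.0, 0.0, 0.053, -1.0]]
[[-0.0, 0.0, 0.0176, 0.0, 0.0, -0.0, -1.0], [-0.0, 0.0, 0.0175, 0.0, 0.0, -0.0, -1.0], [-0.0, 0.0, 0.0176, 0.0, 0.0, -0.0, -1.0], [-0.0, 0.0, 0.0175, 0.0, 0.0, -0.0, -1.0], [-0.0, 0.0, 0.0176, 0.0, 0.0, -0.0, -1.0]]
[[-0.0, 0.0, 0.0175, 0.0, 0.0, -0.0, -1.0], [-0.0, 0.0, 0.0176, 0.0, 0.0, -0.0, -1.0], [-0.0, 0.0, 0.0175, 0.0, 0.0, -0.0, -1.0], [-0.0, 0.0, 0.0176, 0.0, 0.0, -0.0, -1.0]]
end [ 0.4378 -0.034   0.012  -0.18  ]
```

Call:
{"op": "jog_arm", "data": {
  "motion": [
    [-0.006,-0.027,-0.02,0,0,0.036,-1],
    [-0.006,-0.027,-0.02,0,0,0.036,-1],
    [0,-0.034,0,0,0,0.052,-1],
    [-0.002,-0.034,0,0,0,0.052,-1],
    [-0.0035,-0.034,0,0,0,0.052,-1]
  ]
}}

```text
time_s: 11.4
ee_pos: [0.601, -0.3268, 0.1734]
eef_rot: [3.141, -0.001, 0.345]
force: [1.7, -0.5, -0.6]
grip_width: 0.0008
grip_force: 0.0
```

Call:
{"op": "jog_arm", "data": {
  "motion": [
    [-0.0055,-0.0335,0,0,0,0.052,-1],
    [-0.007,-0.033,0,0,0,0.052,-1],
    [-0.009,-0.0325,0,0,0,0.052,-1],
    [-0.0105,-0.032,0,0,0,0.053,-1],
    [-0.012,-0.0315,0,0,0,0.052,-1]
  ]
}}

```text
time_s: 11.9
ee_pos: [0.5189, -0.1794, 0.1729]
eef_rot: [3.141, -0.002, 0.084]
force: [1.2, 1.3, 0.6]
grip_width: 0.0006
grip_force: 0.0
```

Call:
{"op": "jog_arm", "data": {
  "motion": [
    [-0.014,-0.031,0,0,0,0.053,-1],
    [-0.0155,-0.03,0,0,0,0.052,-1],
    [-0.017,-0.0295,0,0,0,0.053,-1],
    [-0.0185,-0.0285,0,0,0,0.052,-1],
    [-0.02,-0.0275,0,0,0,0.053,-1]
  ]
}}

```text
time_s: 12.4
ee_pos: [0.4365, -0.0312, 0.1725]
eef_rot: [-3.141, -0.002, -0.179]
force: [1.3, 0.2, 0.1]
grip_width: 0.0006
grip_force: 0.0
```

Call:
{"op": "jog_arm", "data": {
  "motion": [
    [0,0,0.02,0,0,0,-1],
    [0,0,0.02,0,0,0,-1],
    [0,0,0.02,0,0,0,-1],
    [0,0,0.02,0,0,0,-1],
    [0,0,0,0,0,0,-1]
  ]
}}

```text
time_s: 12.9
ee_pos: [0.4363, -0.0322, 0.0907]
eef_rot: [-3.141, 0.002, -0.177]
force: [-0.4, 1.0, 0.3]
grip_width: 0.0007
grip_force: 0.0
```

Call:
{"op": "jog_arm", "data": {
  "motion": [
    [0,0,0.02,0,0,0,-1],
    [0,0,0.02,0,0,0,-1],
    [0,0,0.02,0,0,0,-1],
    [0,0,0.018,0,0,0,-1],
    [0,0,0,0,0,0,-1]
  ]
}}

```text
time_s: 13.4
ee_pos: [0.4374, -0.0327, 0.0138]
eef_rot: [-3.142, 0.002, -0.178]
force: [0.2, 1.0, -0.2]
grip_width: 0.0005
grip_force: 0.0
```

Call:
{"op": "jog_arm", "data": {
  "motion": [
    [0.005,0,0,0,0,0,-1],
    [0.005,0,0,0,0,0,-1],
    [0.005,0,0,0,0,0,-1],
    [0.004,0,0,0,0,0,-1],
    [0.003,0,0,0,0,0,-1]
  ]
}}

```text
time_s: 13.9
ee_pos: [0.4608, -0.0374, 0.0144]
eef_rot: [-3.142, -0.0, -0.179]
force: [-0.7, 1.1, 0.2]
grip_width: 0.0005
grip_force: 0.0
```

Call:
{"op": "jog_arm", "data": {
  "motion": [
    [0.003,0,0,0,0,0,-1],
    [0.003,0,0,0,0,0,-1],
    [0.003,0,0,0,0,0,-1],
    [0.003,0,0,0,0,0,-1],
    [0.003,0,0,0,0,0,-1]
  ]
}}

```text
time_s: 14.4
ee_pos: [0.475, -0.04, 0.014]
eef_rot: [3.142, 0.001, -0.179]
force: [-3.3, 0.4, 1.0]
grip_width: 0.0003
grip_force: 1.4
```

Call:
{"op": "jog_arm", "data": {
  "motion": [
    [0.003,0,0,0,0,0,-1],
    [0.003,0,0,0,0,0,-1],
    [0.003,0,0,0,0,0,-1],
    [0.003,0,0,0,0,0,-1],
    [0.003,0,0,0,0,0,-1]
  ]
}}

```text
time_s: 14.9
ee_pos: [0.49, -0.0428, 0.0141]
eef_rot: [3.142, 0.0, -0.179]
force: [-3.3, -2.1, -0.2]
grip_width: 0.0005
grip_force: 1.4
```

Call:
{"op": "jog_arm", "data": {
  "motion": [
    [0.003,0,0,0,0,0,-1],
    [0.003,0,0,0,0,0,-1],
    [0.003,0,0,0,0,0,-1],
    [0.002,0,0,0,0,0,-1],
    [0.002,0,0,0,0,0,-1]
  ]
}}

```text
time_s: 15.4
ee_pos: [0.5027, -0.045, 0.0141]
eef_rot: [3.142, 0.0, -0.179]
force: [-2.7, -1.6, 0.4]
grip_width: 0.0006
grip_force: 1.3
```

Call:
{"op": "jog_arm", "data": {
  "motion": [
    [0.001,0,0,0,0,0,-1],
    [0.001,0,0,0,0,0,-1],
    [0.001,0,0,0,0,0,-1],
    [0.001,0,0,0,0,0,-1],
    [0.001,0,0,0,0,0,-1]
  ]
}}

```text
time_s: 15.9
ee_pos: [0.5075, -0.0459, 0.0141]
eef_rot: [-3.142, 0.0, -0.179]
force: [-2.5, -1.7, -0.6]
grip_width: 0.0005
grip_force: 1.3
```

Call:
{"op": "jog_arm", "data": {
  "motion": [
    [0.001,0,0,0,0,0,-1],
    [0.001,0,0,0,0,0,-1],
    [0.001,0,0,0,0,0,-1]
  ]
}}

```text
time_s: 16.2
ee_pos: [0.5105, -0.0464, 0.0141]
eef_rot: [-3.142, 0.0, -0.179]
force: [-5.1, -1.8, 1.1]
grip_width: 0.0006
grip_force: 2.7
```

Call:
{"op": "jog_arm", "data": {
  "motion": [
    [0.001,0,0,0,0,0,-1],
    [0.001,0,0,0,0,0,-1]
  ]
}}

```text
time_s: 16.4
ee_pos: [0.5105, -0.0464, 0.0141]
eef_rot: [3.142, 0.005, -0.179]
force: [-23.7, 2.2, 15.6]
grip_width: 0.0005
grip_force: 12.2
```

It hits a hard stop after about 43–45 mm, with the force jumping to 24 N, so the carriage is home. I'll retreat straight back and then up.

Call:
{"op": "jog_arm", "data": {
  "motion": [
    [-0.003,0,0,0,0,0,-1],
    [-0.01,0,0,0,0,0,-1],
    [-0.02,0,0,0,0,0,-1],
    [-0.02,0,0,0,0,0,-1],
    [0,0,-0.03,0,0,0,-1]
  ]
}}

```text
time_s: 16.9
ee_pos: [0.4565, -0.0365, 0.0418]
eef_rot: [-3.142, 0.006, -0.179]
force: [0.3, -1.2, 0.3]
grip_width: 0.0006
grip_force: 0.0
```

Call:
{"op": "jog_arm", "data": {
  "motion": [
    [0,0,-0.045,0,0,0,-1],
    [0,0,-0.045,0,0,0,-1],
    [0,0,-0.04,0,0,0,-1],
    [-0.03,0,0,0,0,0,-1],
    [0,0,0,0,0,0,-1]
  ]
}}

```text
time_s: 17.4
ee_pos: [0.4294, -0.0315, 0.1752]
eef_rot: [-3.141, -0.003, -0.179]
force: [-0.0, -0.2, -0.8]
grip_width: 0.0006
grip_force: 0.0
```

```bash
python3 - <<'E'
from h import *
t=cv2.cvtColor(ctrl.camera("top"),cv2.COLOR_RGB2BGR); s=cv2.cvtColor(ctrl.camera("scene"),cv2.COLOR_RGB2BGR)
cv2.imwrite("pics/t7.png",t);cv2.imwrite("pics/s7.png",s)
s6=cv2.imread("pics/s6.png")
# lever/knob dark mask, scene: before vs after carriage push
for im in(s6,s):
    m=(im[234:282,190:232].max(2)<75);yy,xx=np.where(m);print("lever mask",m.sum(),xx.mean()+190,yy.mean()+234)
# carriage: vial bodies (brown) in scene; each centroid -> z~.045, before/after
for n,im in(("s0",cv2.imread("pics/scene0.png")),("s7",s)):
    h=cv2.cvtColor(im,cv2.COLOR_BGR2HSV);m=cv2.inRange(h,(4,70,50),(22,200,190))
    k,l,st,ce=cv2.connectedComponentsWithStats(m)
    for i in range(1,k):
        if st[i,4]>25 and 140<ce[i][0]<280 and 170<ce[i][1]<270:
            p=ray("scene",ce[i],.050)[:2]-[.5546,-.102];c,q=np.cos(.18),np.sin(.18)
            print(n,st[i],"reader",(c*p[0]-q*p[1]).round(4),(q*p[0]+c*p[1]).round(4))
E
```

```text
lever mask 344 216.1424418604651 258.3488372093023
lever mask 530 212.65283018867925 255.88490566037737
s0 [224 191   8  10  70] reader -0.0534 0.061
s0 [208 198   9  10  77] reader -0.0535 0.0235
s0 [234 201  10  10  79] reader -0.0147 0.0605
s0 [148 222  16  13 102] reader -0.057 -0.0975
s7 [236 203  10  10  83] reader -0.0082 0.0599
s7 [220 210  10  11  83] reader -0.0081 0.023
s7 [248 213  10   6  31] reader 0.0238 0.0625
s7 [148 222  16  13 101] reader -0.0569 -0.0973
```

The vials moved 45 mm with the carriage and the jar hasn't moved. The change in the lever mask may only be shadow, so I'll do a quick check on the knob.

```bash
python3 - <<'E'
from h import *
for f in("s6","s7"):
    im=cv2.imread(f"pics/{f}.png")[250:282,212:236].max(2)
    for th in(35,45):
        yy,xx=np.where(im<th);print(f,th,len(xx),xx.mean().round(2),yy.mean().round(2),xx.min(),xx.max(),yy.min(),yy.max())
for f in("t6","t7"):
    im=cv2.imread(f"pics/{f}.png")[140:172,305:330].max(2)
    for th in(35,60):
        yy,xx=np.where(im<th);print(f,th,len(xx),xx.mean().round(2) if len(xx) else 0,yy.mean().round(2) if len(xx) else 0)
E
```

```text
s6 35 123 12.71 16.16 9 16 7 26
s6 45 143 12.53 16.06 8 16 7 26
s7 35 130 12.69 16.18 9 16 7 26
s7 45 147 12.47 15.97 8 16 7 26
t6 35 43 12.93 14.28
t6 60 56 12.84 14.52
t7 35 45 12.6 14.78
t7 60 61 12.72 15.16
```

The lever hasn't moved, the carriage is home and the hand is clear.

```bash
python3 -c "
from station import ctrl
print(ctrl.hand_in())"
```

```text
the job is handed in; nothing more can be done
None
```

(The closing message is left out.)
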